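Take the tipped bottle off the reagent turntable and scan it out

ROBOT

A 6-joint arm with a two-finger parallel gripper is mounted at the origin on the work surface. World frame = base frame: x ahead of the robot, y to its left, z up, the work surface at z = 0. Lengths are in m, angles in degrees, forces in N, time in s.
With the tool pointing down it reaches from about 0.25 to 0.725 m from the base axis. Payload 9.7 kg.
Tool frame: the origin (TCP) lies between the finger pads; the fingertips stand 19 mm ahead of it and the grasp point (between the pads) is the TCP; z points along the fingers, y is the line along which they close (so a half turn about z gives the same grasp; the last joint's range is limited). The gripper opens to 85 mm and grips with 20 to 120 N. Pads are 22 mm wide; open, the fingers measure 114 mm over their backs; the gripper's body (76 mm by 85 mm) begins 54 mm behind the grasp point. The pads swing forward as they close: fully open they stand 13 mm farther back than shut.
Start: joints at [-63.827, 4.979, 10.078, 95.1, 0, 90], TCP at [0.243, -0.494, 0.25] pointing down, gripper open.
Joint ranges: [-179.16, 179.16], [-48.56, 103.87], [-65.8, 70.77], [-126.05, 130.52], [-82.76, 87.17], [-180, 180]. Speed limits (degrees/s): [127.2, 127.2, 147.25, 180, 180, 180].

INTERFACE

Orientations are given as [roll, pitch, yaw] about the fixed x, y, z axes, in that order (R = Rz(yaw) Ry(pitch) Rx(roll)).
In Python, from workcell import bot gives the robot as it stands. The module is installed in compiled form; this text tells all that it offers.
- The arm moves only by the shell command python3 -m crank 'ROWS' [OPENING] [FORCE]. ROWS is JSON, a list that holds one entry, the list of rows, each a list of 6 numbers: the shift along the world's x, y, z as a fraction of full scale, then the turn, a rotation vector about the world's x, y, z as a fraction of full scale. In form: [[[x, y, z, wx, wy, wz], ...]]. A call has 1 to 20 rows; each row shifts and turns the commanded pose from where the row before left it; what a row does not reach is not made up. Full scale, the value 1, is 20 mm for a shift and 0.12 rad for a turn. A row lasts 1/12 s, in which the tool goes at most 41.7 mm and 7.16 degrees, less where a joint would pass 70% of its speed; a pose out of reach is approached as far as the arm can. A call with a number of a shift or a turn outside -1 to 1 is refused whole. A call with a gripper value outside its range is refused whole. OPENING is the opening, from 0 (shut) to 1 (fully open), set as the call begins (- or left out, the last holds). The fingers move at their own pace and stop on an object; FORCE is the grip in N (left out, the last holds). Time passes only in rows, so rows that do not move let the fingers close. It gives the time, the measured TCP pose, the force, the opening and the grip force at its end, in the units of the state.
- bot.get_obs(): the state, without advancing time (a new reading comes with each control period).
- bot.camera(name): name is "scene" or "top" or "wrist"; returns the picture (400x640x3 uint8, red, green, blue); there is no depth.
- bot.camera_model(name): a dict with "vertical_fov" (degrees; the focal length in pixels is half the picture's height over the tangent of half this angle, whatever the lens; pixels are square), "cx", "cy" (the principal point, pixels), "R" (3x3) and "t" (3): a world point X has camera coordinates R X + t. Camera axes: x right, y down, z forward; pixel columns grow to the right and rows downward; lengths in m; the calibration is good to about 2 mm. A picture is of the moment at which its call begins: read the wrist's pose just before it. camera_model takes no time and is no camera call; for the wrist camera it gives the pose at the moment of the call.
- bot.job_done(): hands the job in; it is judged then, once.
The state is a dict: "time": time; "q": joint angles; "qd": joint speeds; "joint_efforts": joint torques, N m; "ee_pos": TCP position; "tcp_rot": TCP orientation; "wrist_force": force on the tool from outside, world axes, zero at the start; "torque": the same for the moment, N m; "opening": finger opening in m; "grasp_force": force on a finger pad.
Only numpy, scipy, OpenCV 4.12 (cv2) and the standard library are available. Lean on these libraries where they do the work, as an engineer would, in place of code of your own. Each camera call takes 0.05 s, during which the arm holds its last target. There are 200 camera calls.

TASK

The square white bottle with the yellow label has tipped over on the freely spinning reagent turntable: lift it off, hold it level and still with its label about 5 cm above the middle of the black label scanner's window for a good second, then lay it down flat on its side inside the orange tray and let go, without dropping it. Leave the three standing bottles upright on the turntable (it may turn).

Things in the scene. Friction and masses are not known exactly. Their poses are not given: they have to be found in the camera images.
- bottle: the tipped bottle, lying on its side on the turntable: white square body 54 x 54 x 104 mm, yellow label with black bars round the middle of all four sides, green round cap 38 mm across; 137 mm long over all, 0.15 to 0.31 kg. Origin under the centre of the square body as it lies. x along it to the cap (body -52 to +52 mm, cap ends at +85 mm), z up. Can be grasped from above, across y.
- bottle_mid (a point): the centre of the bottle's square body and of its label, 27 mm above bottle's origin
- turntable: dark round foot (190 mm) of the reagent turntable. Origin on the axis at the table top, z up. On it a grey platter with a black mat, 310 mm in diameter, its top 34 mm above the table, turns without end about the vertical axis at the slightest push; the foot is fixed to the table. Glassware up to 170 mm tall stands along the table's far edge, beyond x = 0.8 m.
- scanner: label scanner fixed to the table, a black box 120 (x) x 140 (y) x 45 mm high, with a window and a red cross in its top, looking straight up. Origin at the centre of its underside.
- scanner_window (a point): the centre of the scanner's window, on top of the scanner, 45 mm above the table
- tray: orange open tray fixed to the table, 220 (along its x) x 180 (y) x 32 mm high outside, walls and floor 5 mm thick. Origin at the centre of its underside. Tray and scanner stand either side of the turntable, and may be swapped.
- standing_amber: round reagent bottle, 50 mm diameter, 96 mm tall, with a white paper band, amber with a black cap, standing upright on the turntable across from the lying bottle. Origin at the centre of its underside, z up along its axis.
- standing_blue: round reagent bottle, 50 mm diameter, 96 mm tall, with a white paper band, blue with a white cap, standing upright on the turntable across from the lying bottle. Origin at the centre of its underside, z up along its axis.
- standing_clear: round reagent bottle, 50 mm diameter, 96 mm tall, with a white paper band, clear with a red cap, standing upright on the turntable across from the lying bottle. Origin at the centre of its underside, z up along its axis.

How it is judged:
By the outcome, as a careful person would: the job done as asked, in the order asked, and still so for the second after the job is handed in, with the robot touching nothing.
It also fails if it takes over 56 s, if anything falls off the work surface, if the arm or the gripper's body presses on something with over 40 N, if the wrist force passes 120 N, or if a joint passes its speed limit or range.

## Working session

There is one attempt and no reset: what is moved stays moved. The work goes in short steps, Python scripts to look and compute and a shell command to move; the robot and the scene stay as the last step left them, time stands still between calls to the robot, and variables do not carry over. Pictures are saved under pics/ and viewed, at most 10 in all, crops included, and the job is handed in when it is done.

```bash
mkdir -p pics; python3 - <<'E'
from workcell import bot
import cv2
o=bot.get_obs();print(o)
for n in("top","scene"):
    im=bot.camera(n);cv2.imwrite(f"pics/{n}0.png",im[:,:,::-1]);m=bot.camera_model(n);print(n,m)
E
```

```text
{'time': 0.0, 'q': array([-6.38266944e+01,  5.01039435e+00,  1.00325287e+01,  9.50999752e+01,
        6.20840552e-04,  9.00004938e+01]), 'qd': array([-0.01565316,  0.00330569,  0.03713839, -0.02572405, -0.02272229,
        0.00523367]), 'joint_efforts': array([ 1.61898765e-04, -5.20390749e+01,  4.64801109e+01,  1.63726998e-02,
        3.73672208e-05,  3.55830139e-05]), 'ee_pos': array([ 0.24250413, -0.49340711,  0.24957259]), 'tcp_rot': array([-1.79922159e+02, -6.20169136e-04,  2.61728110e+01]), 'wrist_force': array([ 0.04601726,  0.70203963, -0.86923317]), 'torque': array([0.02845869, 0.02410141, 0.02446612]), 'grasp_force': 0.0, 'opening': 0.08515749286268443}
top {'vertical_fov': 57.039266718606406, 'cx': 323.38460302589056, 'cy': 198.01569097075685, 'R': array([[ 0.06502156, -0.99787348,  0.00455136],
       [-0.97725597, -0.06459938, -0.20198436],
       [ 0.20184885,  0.00868549, -0.97937817]]), 't': array([-0.01950372,  0.57118771,  0.80302695])}
scene {'vertical_fov': 51.760586126036344, 'cx': 309.4964204195266, 'cy': 201.4344483386306, 'R': array([[-4.67431595e-01,  8.84028966e-01,  7.00706099e-04],
       [ 6.17874359e-01,  3.27268636e-01, -7.14931127e-01],
       [-6.32249144e-01, -3.33748448e-01, -6.99194532e-01]]), 't': array([ 0.27265085, -0.29669123,  1.29641157])}
```

View pics/top0.png

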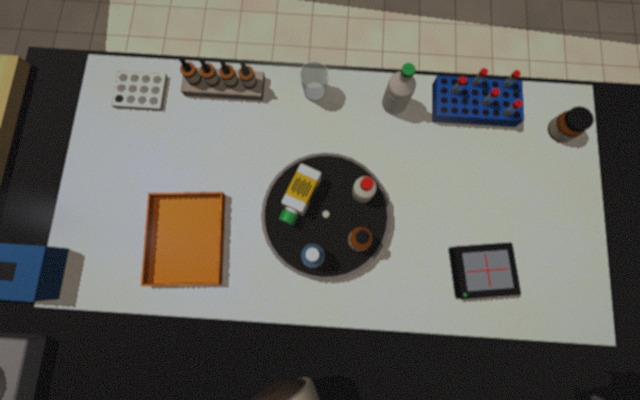

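View pics/scene0.png

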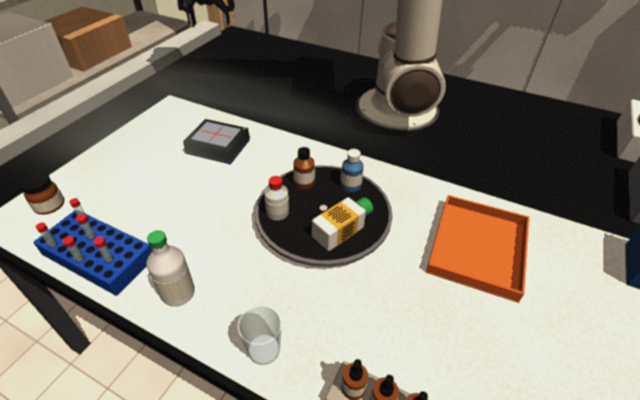

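The top view shows the turntable centre at about (326,214), the tipped bottle at (300,192) with its cap at (289,214), the tray at (185,238) and the scanner at (487,270). In the scene view the bottle lies at (340,222), with the standing bottles on the far side of the turntable from it.

```bash
cat > h.py <<'E'
import numpy as np, cv2
def ray(m,p,z):
    f=200/np.tan(np.radians(m["vertical_fov"]/2)); R=np.array(m["R"]);t=np.array(m["t"])
    C=-R.T@t; p=np.atleast_2d(p).astype(float)
    d=np.c_[(p[:,0]-m["cx"])/f,(p[:,1]-m["cy"])/f,np.ones(len(p))]@R
    return C+d*((z-C[2])/d[:,2])[:,None]
def big(mask,box=None):
    mask=mask.astype(np.uint8)
    if box: k=np.zeros_like(mask);x0,y0,x1,y1=box;k[y0:y1,x0:x1]=1;mask=mask*k
    c,_=cv2.findContours(mask,cv2.RETR_EXTERNAL,cv2.CHAIN_APPROX_NONE)
    return max(c,key=cv2.contourArea)[:,0,:]
E
python3 - <<'E'
from workcell import bot
from h import *
np.set_printoptions(precision=4,suppress=True)
m=bot.camera_model("top");im=cv2.imread("pics/top0.png");h=cv2.cvtColor(im,cv2.COLOR_BGR2HSV);H,S,V=[h[...,i].astype(int) for i in range(3)]
print("C",-m["R"].T@m["t"])
def rect(n,c,z):
    w=ray(m,c,z)[:,:2].astype(np.float32);r=cv2.minAreaRect(w*1000);print(n,r,len(c));return r
rect("tray",big((H<20)&(S>180)&(V>90),(120,170,240,300)),.032)
rect("scanner",big(V<90,(430,225,540,310)),.045)
rect("redcross",big((S>60)&((H<10)|(H>170))&(V>70),(450,245,520,295)),.045)
c=big(V<75,(240,140,410,290));e=ray(m,c,.034)[:,:2];print("platter",cv2.minEnclosingCircle((e*1000).astype(np.float32)))
rect("platterrect",c,.034)
rect("yellow",big((H>15)&(H<35)&(S>100)&(V>90),(270,150,330,230)),.088)
rect("cap",big((H>40)&(H<90)&(S>80),(270,195,310,230)),.075)
rect("white+yel",big((V>110)&(H<40),(275,160,325,215)),.088)
crop=cv2.resize(im[150:285,255:400],None,fx=4,fy=4,interpolation=cv2.INTER_CUBIC);cv2.imwrite("pics/c1.png",crop)
for n,b,p in(("amber",0,(360,238)),("blue",0,(313,255)),("clear",0,(366,184))):print(n,ray(m,p,.13))
E
```

```text
C [0.3974 0.0105 0.9019]
tray ((459.5616149902344, 341.69403076171875), (213.3716583251953, 178.0979766845703), 4.739501476287842) 424
scanner ((428.731689453125, -359.4977722167969), (119.11959838867188, 148.3770294189453), 7.929331302642822) 224
redcross ((431.1221008300781, -367.42669677734375), (75.07923126220703, 60.07416915893555), 60.0665397644043) 140
platter ((538.3702392578125, 7.220513343811035), 149.22900390625)
platterrect ((538.069580078125, 10.811538696289062), (290.9700927734375, 291.3269348144531), 89.05367279052734) 407
yellow ((587.9590454101562, 70.04551696777344), (55.68781661987305, 57.814632415771484), 68.0175552368164) 86
cap ((517.9195556640625, 95.86827850341797), (41.992332458496094, 28.42822265625), 67.2639389038086) 49
white+yel ((583.6270751953125, 71.3559341430664), (53.71579360961914, 111.1290054321289), 68.70440673828125) 124
amber [[ 0.4762 -0.0648  0.13  ]]
blue [[0.4346 0.031  0.13  ]]
clear [[ 0.5934 -0.0725  0.13  ]]
```

View pics/c1.png

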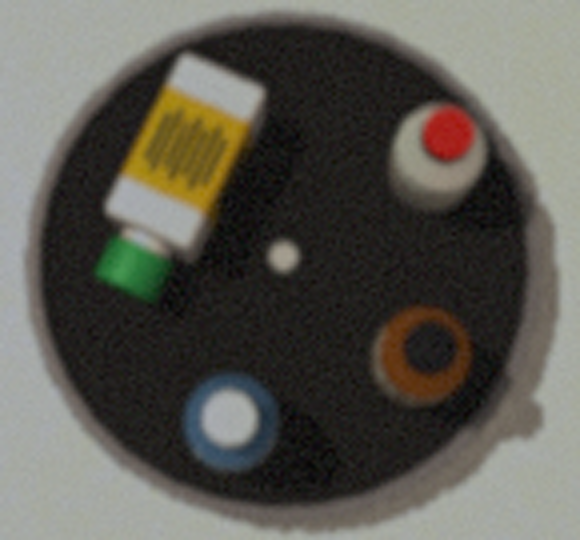

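The crop shows the bottle's body centred near (185,155) with its cap at (135,265), pointing down and to the left. The standing bottles are well clear of it. I'll start moving towards it now.

```bash
python3 -m crank '[[[0.6,1,0,0,0,-0.35],[0.6,1,0,0,0,-0.35],[0.6,1,0,0,0,-0.35],[0.6,1,0,0,0,-0.35],[0.6,1,0,0,0,-0.35],[0.6,1,0,0,0,-0.35],[0.6,1,0,0,0,-0.35],[0.6,1,0,0,0,-0.35],[0.6,1,0,0,0,-0.35],[0.6,1,0,0,0,-0.35],[0.6,1,0,0,0,-0.35],[0.6,1,0,0,0,-0.35]]]' 1 50; python3 - <<'E'
from workcell import bot
o=bot.get_obs();print(o['q'],o['ee_pos'],o['tcp_rot'],bot.camera_model("wrist"))
from h import *
m=bot.camera_model("top");im=cv2.imread("pics/top0.png")
g=im[225:310,430:540];h=cv2.cvtColor(g,cv2.COLOR_BGR2HSV);red=(h[...,1]>90)&((h[...,0]<10)|(h[...,0]>170))
ys,xs=np.nonzero(red);print(xs.min()+430,xs.max()+430,ys.min()+225,ys.max()+225)
V=h[...,2];win=big((V>75)|red,(28,22,85,72));win=win+[430,225];print(cv2.minAreaRect(win.astype(np.float32)),ray(m,[cv2.minAreaRect(win.astype(np.float32))[0]],.045))
E
```

```text
time: 1.1
ee_pos: [0.3869, -0.2525, 0.25]
tcp_rot: [-180.0, 0.0, -2.8]
wrist_force: [0.4, 0.3, 0.1]
opening: 0.0855
grasp_force: 0.0
[-3.31266382e+01 -6.99041669e+00 -1.75133179e+00  9.52698006e+01
  1.19164562e-03  1.49698957e+02] [ 0.3869023  -0.25246823  0.24999906] [-1.79983474e+02  2.59183093e-02 -2.82559157e+00] {'vertical_fov': 61.33910666048213, 'cx': 320.26788942914374, 'cy': 201.14427631917974, 'R': array([[-0.05034279, -0.99873116, -0.00129035],
       [-0.94337497,  0.04712822,  0.32836352],
       [-0.32788607,  0.01774802, -0.94455055]]), 't': array([-0.2321155 ,  0.33396108,  0.511869  ])}
454 510 254 291
((487.56158447265625, 269.9923095703125), (39.815147399902344, 46.76109313964844), 82.87498474121094) [[ 0.43086512 -0.36798047  0.045     ]]
```

Joint 6 is the limit here, so I need the half-turn grasp at yaw +158.7° rather than −21.3°.

```bash
python3 -m crank '[[[0.4,0.65,0,0,0,0.98],[0.4,0.65,0,0,0,0.98],[0.4,0.65,0,0,0,0.98],[0.4,0.65,0,0,0,0.98],[0.4,0.65,0,0,0,0.98],[0.4,0.65,0,0,0,0.98],[0.4,0.65,0,0,0,0.98],[0.4,0.65,0,0,0,0.98],[0.4,0.65,0,0,0,0.98],[0.4,0.65,0,0,0,0.98],[0.4,0.65,0,0,0,0.98],[0.4,0.65,0,0,0,0.98],[0.4,0.65,0,0,0,0.98],[0.4,0.65,0,0,0,0.98],[0.4,0.65,0,0,0,0.98],[0.4,0.65,0,0,0,0.98],[0.4,0.65,0,0,0,0.98],[0.4,0.65,0,0,0,0.98],[0.4,0.65,0,0,0,0.98],[0.4,0.65,0,0,0,0.98]]]'; python3 -m crank '[[[0.4,0.65,0,0,0,0.98],[0.4,0.65,0,0,0,0.98],[0.4,0.65,0,0,0,0.98],[0.4,0.65,0,0,0,0.98],[0,0,0,0,0,0],[0,0,0,0,0,0],[0,0,0,0,0,0]]]'; python3 - <<'E'
from workcell import bot
from h import *
import pickle
m=bot.camera_model("wrist");im=bot.camera("wrist");cv2.imwrite("pics/w1.png",im[:,:,::-1]);pickle.dump(m,open("w1.pkl","wb"))
print(bot.get_obs()['q'],-m["R"].T@m["t"])
E
```

```text
time: 2.77
ee_pos: [0.5468, 0.0071, 0.2499]
tcp_rot: [-180.0, -0.0, 132.4]
wrist_force: [-0.8, 0.1, 0.4]
opening: 0.0854
grasp_force: 0.0
time: 3.35
ee_pos: [0.5783, 0.0581, 0.25]
tcp_rot: [-180.0, -0.0, 158.9]
wrist_force: [-0.5, 0.1, -0.6]
opening: 0.0855
grasp_force: 0.0
[ 5.72104908e+00  9.37595147e+00  1.49155923e+01  9.55631134e+01
 -1.03630392e-02  2.68634609e+01] [0.49886036 0.08876577 0.37358553]
```

View pics/w1.png

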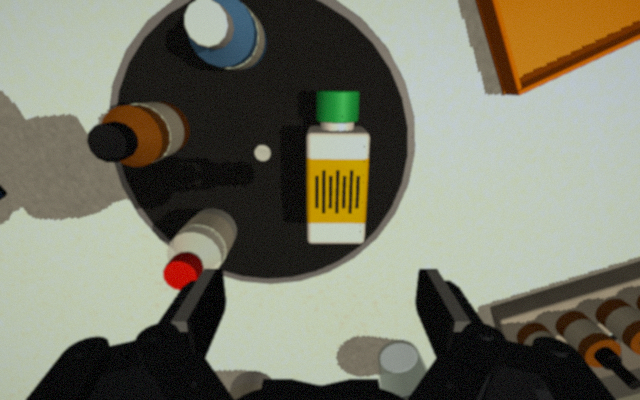

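The wrist view shows the bottle nearly upright in the picture: body (307–369, 128–243), cap at (338,106), with no standing bottle between it and the fingers. Next I'll refine its position.

```bash
python3 - <<'E'
from h import *
import pickle
m=pickle.load(open("w1.pkl","rb"));im=cv2.imread("pics/w1.png");h=cv2.cvtColor(im,cv2.COLOR_BGR2HSV);H,S,V=[h[...,i].astype(int) for i in range(3)]
for n,k in(("body",(V>130)&~((H>40)&(H<90)&(S>80))),("yel",(H>15)&(H<35)&(S>100)&(V>90))):
    c=big(cv2.morphologyEx(k.astype(np.uint8),cv2.MORPH_OPEN,np.ones((3,3))),(295,127,378,255));w=(ray(m,c,.088)[:,:2]*1000).astype(np.float32);print(n,cv2.boundingRect(c),cv2.minAreaRect(w))
c=big((H>40)&(H<90)&(S>80),(300,80,380,140));print("cap",ray(m,[c.mean(0)],.07))
E
```

```text
body (307, 133, 63, 110) ((587.4288330078125, 70.65390014648438), (52.653663635253906, 100.96961212158203), 68.68710327148438)
yel (307, 158, 62, 65) ((588.246337890625, 70.48770141601562), (53.760902404785156, 59.44125747680664), 68.06043243408203)
cap [[0.51928948 0.09347799 0.07      ]]
```

```bash
python3 -m crank '[[[0.23,0.32,0,0,0,0],[0.22,0.3,0,0,0,-0.05],[0,0,-0.9,0,0,0],[0,0,-0.9,0,0,0],[0,0,-0.9,0,0,0],[0,0,-0.9,0,0,0],[0,0,-0.9,0,0,0],[0,0,-0.9,0,0,0],[0,0,-0.9,0,0,0],[0,0,-0.9,0,0,0],[0,0,-0.9,0,0,0],[0,0,-0.6,0,0,0],[0,0,-0.4,0,0,0],[0,0,-0.2,0,0,0],[0,0,0,0,0,0],[0,0,0,0,0,0]]]' 1 50 && python3 -m crank '[[[0,0,0,0,0,0],[0,0,0,0,0,0],[0,0,0,0,0,0],[0,0,0,0,0,0],[0,0,0,0,0,0],[0,0,0,0,0,0],[0,0,0,0,0,0],[0,0,0,0,0,0],[0,0,0,0,0,0],[0,0,0,0,0,0]]]' 0 50
```

```text
time: 4.73
ee_pos: [0.588, 0.0709, 0.065]
tcp_rot: [180.0, 0.0, 158.7]
wrist_force: [-0.0, 0.1, -0.5]
opening: 0.0856
grasp_force: 0.0
time: 5.57
ee_pos: [0.5881, 0.0708, 0.0652]
tcp_rot: [180.0, 0.1, 158.7]
wrist_force: [0.0, -0.0, 5.8]
opening: 0.0536
grasp_force: 53.1
```

```bash
python3 -m crank '[[[0,0,0.2,0,0,0],[0,0,0.4,0,0,0],[0,0,0.6,0,0,0],[0,0,0.8,0,0,0],[0,0,0.8,0,0,0],[0,0,0.8,0,0,0],[0,0,0.8,0,0,0],[0,0,0.8,0,0,0],[0,0,0.8,0,0,0],[0,0,0.8,0,0,0],[0,0,0.6,0,0,0],[0,0,0.4,0,0,0],[0,0,0.2,0,0,0],[0,0,0,0,0,0],[0,0,0,0,0,0],[0,0,0,0,0,0]]]'; python3 - <<'E'
from workcell import bot
from h import *
o=bot.get_obs();print(o['torque'],o['wrist_force'],o['time'])
for n in("wrist","scene"):cv2.imwrite(f"pics/{n}2.png",bot.camera(n)[:,:,::-1])
a=cv2.imread("pics/wrist2.png");b=cv2.imread("pics/scene2.png")
cv2.imwrite("pics/both2.png",np.hstack([a[:,130:530],cv2.resize(b[50:350,200:500],(400,400))]))
E
```

```text
time: 6.9
ee_pos: [0.5873, 0.0708, 0.2234]
tcp_rot: [-180.0, -0.1, 158.7]
wrist_force: [0.5, 0.2, -1.8]
opening: 0.0534
grasp_force: 52.8
[0.02424642 0.02121604 0.00895359] [ 0.45029347  0.16655256 -1.78208893] 6.9
```

View pics/both2.png

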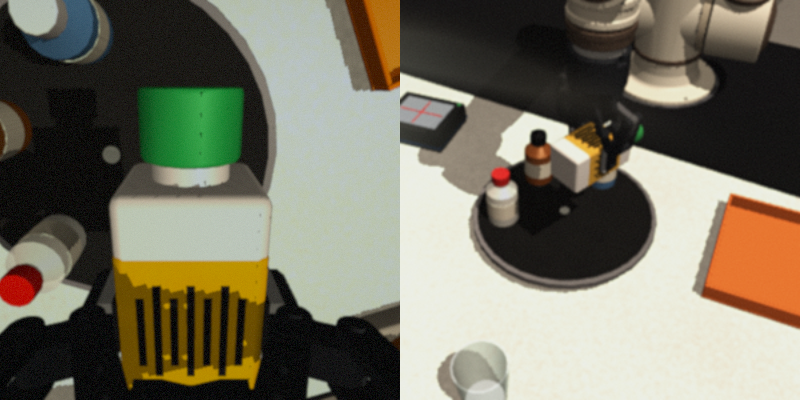

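The wrist crop shows the bottle held at the label: cap top at row 88, shoulder edge at row about 210, body 110–270 (+130 columns). The scene half shows it lifted, with the standing bottles upright. I'll check that it's level by projecting where a level bottle would appear.

```bash
python3 - <<'E'
from workcell import bot
from h import *
m=bot.camera_model("wrist");o=bot.get_obs();f=200/np.tan(np.radians(m["vertical_fov"]/2))
y=np.radians(o['tcp_rot'][2]);X=np.array([np.cos(y),np.sin(y),0]);Y=np.array([-X[1],X[0],0])
for pit in(-10,0,10):
  s,c=np.sin(np.radians(pit)),np.cos(np.radians(pit))
  r=[]
  for q in((.052,.027,.027),(.052,-.027,.027),(-.0,.027,.027),(.085,0,.019),(.085,0,-.019),(.028,.027,.027)):
    p=o['ee_pos']+[0,0,-.004]+X*(q[0]*c-q[2]*s)+Y*q[1]+np.array([0,0,q[0]*s+q[2]*c])
    k=m["R"]@p+m["t"];r.append((f*k[0]/k[2]+m["cx"],f*k[1]/k[2]+m["cy"]))
  print(pit,np.round(r).astype(int).tolist())
E
```

```text
-10 [[240, 176], [400, 176], [246, 320], [320, 78], [320, 95], [243, 245]]
0 [[234, 196], [406, 196], [246, 331], [320, 85], [320, 85], [240, 263]]
10 [[229, 223], [412, 222], [248, 341], [320, 103], [320, 79], [239, 284]]
```

```bash
python3 -m crank '[[[-0.07,-0.2,0,0,0,0],[-0.18,-0.5,0,0,0,0],[-0.28,-0.8,0,0,0,0],[-0.32,-0.9,0,0,0,0],[-0.32,-0.9,0,0,0,0],[-0.32,-0.9,0,0,0,0],[-0.32,-0.9,0,0,0,0],[-0.32,-0.9,0,0,0,0],[-0.32,-0.9,0,0,0,0],[-0.32,-0.9,0,0,0,0],[-0.32,-0.9,0,0,0,0],[-0.32,-0.9,0,0,0,0],[-0.32,-0.9,0,0,0,0],[-0.32,-0.9,0,0,0,0],[-0.32,-0.9,0,0,0,0],[-0.32,-0.9,0,0,0,0],[-0.32,-0.9,0,0,0,0],[-0.32,-0.9,0,0,0,0],[-0.32,-0.9,0,0,0,0],[-0.32,-0.9,0,0,0,0]]]' && python3 -m crank '[[[-0.32,-0.9,0,0,0,0],[-0.32,-0.9,0,0,0,0],[-0.32,-0.9,0,0,0,0],[-0.28,-0.8,0,0,0,0],[-0.25,-0.7,0,0,0,0],[-0.18,-0.5,0,0,0,0],[-0.1,-0.3,0,0,0,0],[-0.06,-0.15,0,0,0,0],[0,0,0,0,0,0],[0,0,0,0,0,0],[0,0,0,0,0,0]]]'; python3 - <<'E'
from workcell import bot
from h import *
m=bot.camera_model("wrist");im=bot.camera("wrist");t=bot.camera("top")
v=np.hstack([im[:,100:540],cv2.resize(t[180:330,420:555],(360,400))])[:,:,::-1];cv2.imwrite("pics/both3.png",v)
E
```

```text
time: 8.67
ee_pos: [0.467, -0.2665, 0.2243]
tcp_rot: [-180.0, 0.0, 158.6]
wrist_force: [0.6, -0.4, -2.5]
opening: 0.0533
grasp_force: 52.8
time: 9.58
ee_pos: [0.4318, -0.3676, 0.2244]
tcp_rot: [180.0, 0.0, 158.7]
wrist_force: [-0.4, 0.2, -1.8]
opening: 0.0536
grasp_force: 52.9
```

View pics/both3.png

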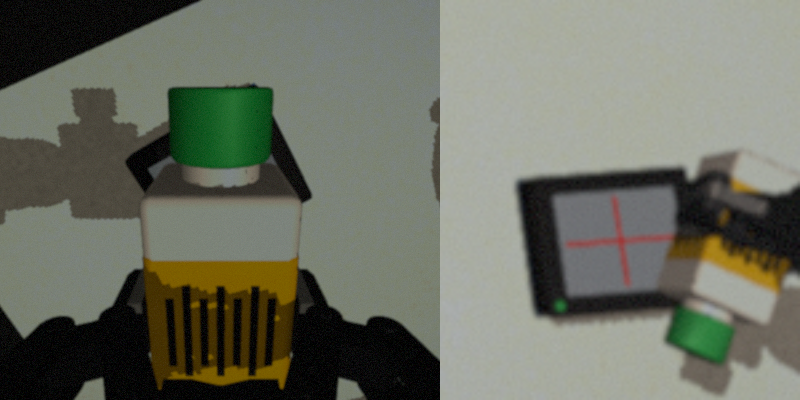

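The wrist half shows the bottle still held level over the scanner. In the top-view half, the red cross at (621,240) maps back to pixel (488,270), which agrees with (0.431, −0.368). Now I'll lower the bottle and hold it.

```bash
python3 -m crank '[[[0,0,-0.3,0,0,0],[0,0,-0.7,0,0,0],[0,0,-0.8,0,0,0],[0,0,-0.8,0,0,0],[0,0,-0.8,0,0,0],[0,0,-0.8,0,0,0],[0,0,-0.7,0,0,0],[0,0,-0.5,0,0,0],[0,0,-0.4,0,0,0],[0,0,-0.2,0,0,0],[0,0,-0.1,0,0,0],[0,0,0,0,0,0],[0,0,0,0,0,0],[0,0,0,0,0,0]]]' && python3 -m crank '[[[0,0,0,0,0,0],[0,0,0,0,0,0],[0,0,0,0,0,0],[0,0,0,0,0,0],[0,0,0,0,0,0],[0,0,0,0,0,0],[0,0,0,0,0,0],[0,0,0,0,0,0],[0,0,0,0,0,0],[0,0,0,0,0,0],[0,0,0,0,0,0],[0,0,0,0,0,0],[0,0,0,0,0,0],[0,0,0,0,0,0],[0,0,0,0,0,0],[0,0,0,0,0,0],[0,0,0,0,0,0],[0,0,0,0,0,0],[0,0,0,0,0,0],[0,0,0,0,0,0]]]'; python3 - <<'E'
from workcell import bot
from h import *
t=bot.camera("scene")
cv2.imwrite("pics/s4.png",cv2.resize(t[90:210,150:310],(640,480))[:,:,::-1])
E
```

```text
time: 10.85
ee_pos: [0.4319, -0.3684, 0.103]
tcp_rot: [-180.0, 0.1, 158.7]
wrist_force: [0.0, 0.6, -2.4]
opening: 0.0535
grasp_force: 52.9
time: 12.52
ee_pos: [0.4316, -0.3682, 0.1023]
tcp_rot: [180.0, 0.0, 158.7]
wrist_force: [-0.2, 0.6, -1.9]
opening: 0.0537
grasp_force: 52.9
```

View pics/s4.png

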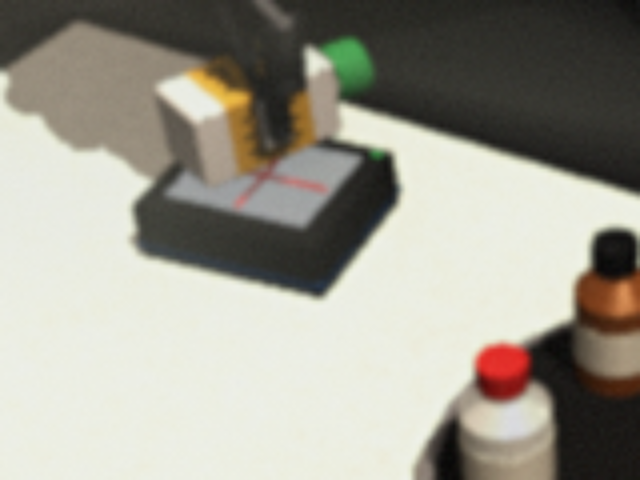

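The scan hold is done: the bottle sits level over the red cross (about (265,170) in the crop) and stayed still for more than 1.6 s. Next I'll lift it and carry it to the tray.

```bash
python3 -m crank '[[[0,0,0.3,0,0,0],[0,0,0.7,0,0,0],[0,0,0.8,0,0,0],[0,0,0.8,0,0,0],[0,0,0.8,0,0,0],[0,0,0.8,0,0,0],[0,0,0.8,0,0,0],[0,0.1,0.7,0,0,0],[0,0.3,0.4,0,0,0],[0,0.6,0.2,0,0,0],[0.05,0.9,0,0,0,0],[0.05,0.9,0,0,0,0],[0.05,0.9,0,0,0,0],[0.05,0.9,0,0,0,0],[0.05,0.9,0,0,0,0],[0.05,0.9,0,0,0,0],[0.05,0.9,0,0,0,0],[0.05,0.9,0,0,0,0],[0.05,0.9,0,0,0,0],[0.05,0.9,0,0,0,0]]]' && python3 -m crank '[[[0.05,0.9,0,0,0,0.1],[0.05,0.9,0,0,0,0.2],[0.05,0.9,0,0,0,0.2],[0.05,0.9,0,0,0,0.2],[0.05,0.9,0,0,0,0.2],[0.05,0.9,0,0,0,0.2],[0.05,0.9,0,0,0,0.2],[0.05,0.9,0,0,0,0.2],[0.05,0.9,0,0,0,0.2],[0.05,0.9,0,0,0,0.2],[0.05,0.9,0,0,0,0.2],[0.05,0.9,0,0,0,0.2],[0.05,0.9,0,0,0,0.2],[0.05,0.9,0,0,0,0.2],[0.05,0.9,0,0,0,0.2],[0.05,0.9,0,0,0,0.2],[0.05,0.9,0,0,0,0.2],[0.05,0.9,0,0,0,0.2],[0.05,0.9,0,0,0,0.1],[0.05,0.9,0,0,0,0]]]' && python3 -m crank '[[[0.05,0.9,0,0,0,0],[0.05,0.9,0,0,0,0],[0.05,0.9,0,0,0,0],[0.05,0.9,0,0,0,0],[0.05,0.9,0,0,0,0],[0.05,0.9,0,0,0,0],[0.1,0.8,0,0,0,0],[0.1,0.6,0,0,0,0],[0.05,0.4,0,0,0,0],[0.05,0.2,0,0,0,0],[0,0,0,0,0,0],[0,0,0,0,0,0],[0,0,0,0,0,0]]]'; python3 - <<'E'
from workcell import bot
from h import *
m=bot.camera_model("wrist");im=bot.camera("wrist");t=bot.camera("top")
v=np.hstack([im[:,100:540],cv2.resize(t[170:320,115:250],(360,400))])[:,:,::-1];cv2.imwrite("pics/both5.png",v)
E
```

```text
time: 14.23
ee_pos: [0.441, -0.1664, 0.2277]
tcp_rot: [180.0, -0.0, 158.7]
wrist_force: [0.2, 0.8, -1.8]
opening: 0.0535
grasp_force: 52.9
time: 15.9
ee_pos: [0.4605, 0.1931, 0.2278]
tcp_rot: [-180.0, -0.0, -176.5]
wrist_force: [-0.0, 0.4, -2.2]
opening: 0.0537
grasp_force: 52.8
time: 16.98
ee_pos: [0.4736, 0.3392, 0.2284]
tcp_rot: [-180.0, 0.0, -176.6]
wrist_force: [1.0, 0.6, -2.0]
opening: 0.0533
grasp_force: 52.9
```

View pics/both5.png

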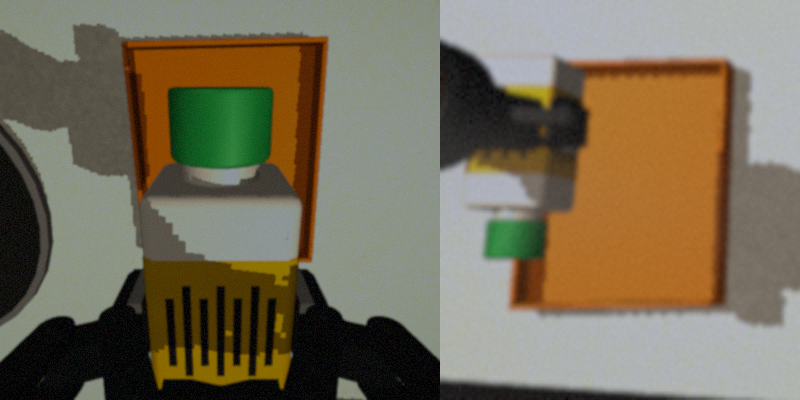

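The wrist half shows the tray (124–327, 38–260) centred under the bottle and aligned with it. I'll lower it in.

```bash
python3 -m crank '[[[0.1,0.2,-0.3,0,0,0],[0,0,-0.7,0,0,0],[0,0,-0.9,0,0,0],[0,0,-0.9,0,0,0],[0,0,-0.9,0,0,0],[0,0,-0.9,0,0,0],[0,0,-0.9,0,0,0],[0,0,-0.9,0,0,0],[0,0,-0.8,0,0,0],[0,0,-0.7,0,0,0],[0,0,-0.5,0,0,0],[0,0,-0.3,0,0,0],[0,0,-0.2,0,0,0],[0,0,-0.2,0,0,0],[0,0,0,0,0,0],[0,0,0,0,0,0]]]' && python3 -m crank '[[[0,0,-0.1,0,0,0],[0,0,-0.1,0,0,0],[0,0,-0.1,0,0,0],[0,0,0,0,0,0],[0,0,0,0,0,0],[0,0,0,0,0,0]]]'
```

```text
time: 18.42
ee_pos: [0.4758, 0.3439, 0.0467]
tcp_rot: [180.0, 0.0, -176.6]
wrist_force: [-1.0, -0.4, -1.8]
opening: 0.0533
grasp_force: 52.9
time: 18.92
ee_pos: [0.4756, 0.3438, 0.0403]
tcp_rot: [180.0, 0.0, -176.6]
wrist_force: [0.6, -0.4, -2.6]
opening: 0.0536
grasp_force: 52.9
```

```bash
python3 -m crank '[[[0,0,-0.08,0,0,0],[0,0,-0.08,0,0,0],[0,0,0,0,0,0],[0,0,0,0,0,0]]]' && python3 -m crank '[[[0,0,-0.06,0,0,0],[0,0,0,0,0,0],[0,0,0,0,0,0]]]'
```

```text
time: 19.25
ee_pos: [0.4755, 0.3437, 0.0369]
tcp_rot: [-180.0, -0.0, -176.6]
wrist_force: [0.0, -0.7, -1.5]
opening: 0.0535
grasp_force: 52.9
time: 19.5
ee_pos: [0.4757, 0.3439, 0.0363]
tcp_rot: [180.0, 0.0, -176.6]
wrist_force: [-1.0, -0.6, 1.8]
opening: 0.0538
grasp_force: 53.1
```

```bash
python3 -m crank '[[[0,0,-0.04,0,0,0],[0,0,0,0,0,0],[0,0,0,0,0,0]]]' && python3 -m crank '[[[0,0,0,0,0,0],[0,0,0,0,0,0],[0,0,0,0,0,0],[0,0,0,0,0,0],[0,0,0,0,0,0],[0,0,0,0,0,0],[0,0,0,0,0,0],[0,0,0,0,0,0]]]' 1 && python3 -m crank '[[[0,0,0.2,0,0,0],[0,0,0.4,0,0,0],[0,0,0.6,0,0,0],[0,0,0.8,0,0,0],[0,0,0.8,0,0,0],[0,0,0.8,0,0,0],[0,0,0.8,0,0,0],[0,0,0.8,0,0,0],[0,0,0.8,0,0,0],[0,0,0.8,0,0,0],[0,0,0.6,0,0,0],[0,0,0.3,0,0,0],[0,0,0,0,0,0],[0,0,0,0,0,0],[0,0,0,0,0,0]]]'; python3 - <<'E'
from workcell import bot
from h import *
im=bot.camera("wrist");t=bot.camera("scene")
cv2.imwrite("pics/both6.png",np.hstack([im[:,100:500],t[50:450,200:560] if 0 else cv2.resize(t[120:320,240:540],(400,400))])[:,:,::-1])
E
```

```text
time: 19.75
ee_pos: [0.4757, 0.3439, 0.0363]
tcp_rot: [180.0, 0.0, -176.6]
wrist_force: [-3.3, -2.3, 8.8]
opening: 0.0539
grasp_force: 53.9
time: 20.42
ee_pos: [0.4756, 0.3438, 0.035]
tcp_rot: [-180.0, -0.0, -176.6]
wrist_force: [0.3, 0.0, 0.8]
opening: 0.0856
grasp_force: 0.0
time: 21.67
ee_pos: [0.4753, 0.3436, 0.1881]
tcp_rot: [-180.0, -0.1, -176.6]
wrist_force: [0.1, 0.2, 0.6]
opening: 0.0854
grasp_force: 0.0
```

View pics/both6.png

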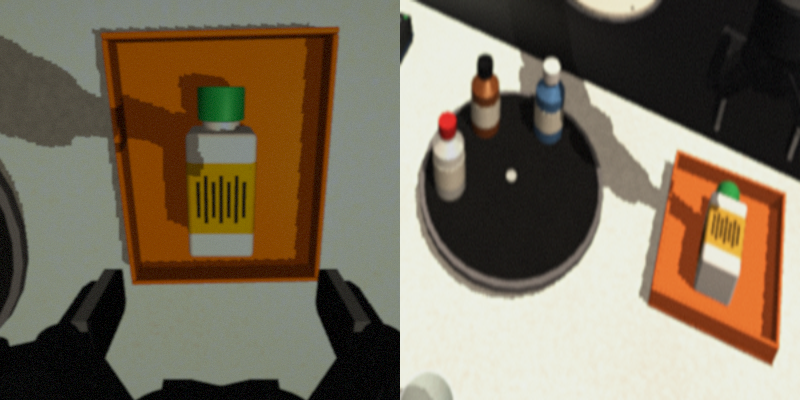

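The bottle lies flat inside the tray, centred at about (221,170) in the wrist half. The gripper is clear of it, and all three standing bottles are upright.

```bash
python3 -c "
from workcell import bot
print(bot.job_done())"
```

```text
the job is handed in; nothing more can be done
None
```

The bottle was lifted off the turntable, held level about 5 cm above the scanner window for over 1.6 s, then laid flat in the orange tray and released; the three standing bottles are still upright, and the job was handed in at about 22 s.

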